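# Sign in the saddle cards and hang them up

## Task

Sign in the returned job cards: take the scanner and, in the order blue, green, yellow (one may be missing), hold it level and steady about 5 cm in front of the middle of each standing card's barcode label, pointing straight at it, for about three seconds. Then lay the scanner back flat on the middle of its mat, along it, and hang each card astride the bar of the rail, ridge resting on the bar, side by side and let go. Leave the cup, the orange spool and the tape measure where they are.

Things in the scene. Friction and masses are not known exactly. Their poses are not given: they have to be found in the camera images.
- scanner_mid (a point): grey barcode scanner with a dark head, 62 x 174 x 36 mm, 0.18 kg, lying flat. Origin at its centre, 18 mm above its underside; z up. Long axis y: the wide dark head (62 mm) is towards -y, the narrower straight grip (40 mm wide, 35 mm high, y 0 to +87 mm) towards +y; it balances near y = -10 mm. It sees along its own -y.
- scanner_window (a point): the reading window, in the middle of the scanner's head end: 87 mm from scanner_mid along -y, same axes. The scanner looks from here along -y.
- mat: black rubber mat of the scanner, with two yellow lines, fixed on the bench, 100 x 190 x 3 mm. Origin at the centre of its underside; y along its length. The scanner starts at its centre, lying along it.
- rail: fixed hanging rail: a round steel bar, 12 mm thick, on two grey posts. Origin on the bench below the middle of the bar; y along the bar, z up. Free bar between the posts 300 mm (y from -150 to 150 mm); top of bar 150 mm above the bench; posts reach 158 mm; feet 60 mm across the bar.
- bar_mid (a point): middle of the top line of the rail's bar, 150 mm above the bench, axes as the rail's
- blue_card_mid (a point): blue saddle card, may be absent: rigid plastic tent (inverted V) on two leaves, 140 mm high, 80 mm wide (y), 86 mm deep over its feet (x), 0.18 kg, weighted steel feet. Origin in its middle plane, 70 mm above the feet, z up, label on the leaf facing -x. On its ridge stands a grip fin, 14 mm thick (x), 60 mm long (y), from 112 to 140 mm above the feet
- blue_card_label (a point): centre of the white 56 x 40 mm barcode label on the front leaf of the blue card, 53.5 mm above its feet and 23 mm in front (-x) of its middle plane; axes as the card's; the label faces -x and leans back 12 degrees
- blue_card_under (a point): top of the notch under the blue card's ridge, 100 mm above its feet, which lies on the top of the bar when it hangs; axes as the card's. Under the ridge a 90 degree V notch centres the bar; below it the leaves are 20 mm apart inside, 58 mm at the feet, open at both y ends: the bar goes between them, along the card's y
- green_card_mid (a point): green saddle card, may be absent: rigid plastic tent (inverted V) on two leaves, 140 mm high, 80 mm wide (y), 86 mm deep over its feet (x), 0.18 kg, weighted steel feet. Origin in its middle plane, 70 mm above the feet, z up, label on the leaf facing -x. On its ridge stands a grip fin, 14 mm thick (x), 60 mm long (y), from 112 to 140 mm above the feet
- green_card_label (a point): centre of the white 56 x 40 mm barcode label on the front leaf of the green card, 53.5 mm above its feet and 23 mm in front (-x) of its middle plane; axes as the card's; the label faces -x and leans back 12 degrees
- green_card_under (a point): top of the notch under the green card's ridge, 100 mm above its feet, which lies on the top of the bar when it hangs; axes as the card's. Under the ridge a 90 degree V notch centres the bar; below it the leaves are 20 mm apart inside, 58 mm at the feet, open at both y ends: the bar goes between them, along the card's y
- yellow_card_mid (a point): yellow saddle card, may be absent: rigid plastic tent (inverted V) on two leaves, 140 mm high, 80 mm wide (y), 86 mm deep over its feet (x), 0.18 kg, weighted steel feet. Origin in its middle plane, 70 mm above the feet, z up, label on the leaf facing -x. On its ridge stands a grip fin, 14 mm thick (x), 60 mm long (y), from 112 to 140 mm above the feet
- yellow_card_label (a point): centre of the white 56 x 40 mm barcode label on the front leaf of the yellow card, 53.5 mm above its feet and 23 mm in front (-x) of its middle plane; axes as the card's; the label faces -x and leans back 12 degrees
- yellow_card_under (a point): top of the notch under the yellow card's ridge, 100 mm above its feet, which lies on the top of the bar when it hangs; axes as the card's. Under the ridge a 90 degree V notch centres the bar; below it the leaves are 20 mm apart inside, 58 mm at the feet, open at both y ends: the bar goes between them, along the card's y
- cup_blue: blue cup, a bystander, to be left alone; origin at the centre of its underside
- orange_spool: orange spool, a bystander, to be left alone; origin at the centre of its underside
- tape_measure: tape measure, a bystander, to be left alone; origin at the centre of its underside
- kraft_angle: fixed brown cardboard angle strip lying along the near edge of the bench, 45 x 660 mm; its upright lip, 45 mm high, is the edge nearest the robot (22 mm from the origin towards -x); mind the tail of a held scanner here. Origin at the centre of its underside

How it is judged:
On the way, in this order (a step that is already met when the one before it is completed fails the run):
1. the held scanner stays aimed at the blue card's label from 2 to 9 cm while that card stands on the bench (y of blue_card_label in the frame of scanner_window between -0.09 and -0.02 m and x of blue_card_label in the frame of scanner_window between -0.02 and 0.02 m and z of blue_card_label in the frame of scanner_window between -0.02 and 0.02 m and angle between the y axis of scanner_window and the x axis of blue_card_label, either way round below 0.35 rad and x of scanner_window in the frame of blue_card_label below -0.015 m and angle between blue_card_label's own z axis and vertical below 0.2 rad and height (world z) of blue_card_label between 0.03 and 0.075 m), for 2 s.
2. the held scanner stays aimed at the green card's label from 2 to 9 cm while that card stands on the bench (y of green_card_label in the frame of scanner_window between -0.09 and -0.02 m and x of green_card_label in the frame of scanner_window between -0.02 and 0.02 m and z of green_card_label in the frame of scanner_window between -0.02 and 0.02 m and angle between the y axis of scanner_window and the x axis of green_card_label, either way round below 0.35 rad and x of scanner_window in the frame of green_card_label below -0.015 m and angle between green_card_label's own z axis and vertical below 0.2 rad and height (world z) of green_card_label between 0.03 and 0.075 m), for 2 s.
3. the held scanner stays aimed at the yellow card's label from 2 to 9 cm while that card stands on the bench (y of yellow_card_label in the frame of scanner_window between -0.09 and -0.02 m and x of yellow_card_label in the frame of scanner_window between -0.02 and 0.02 m and z of yellow_card_label in the frame of scanner_window between -0.02 and 0.02 m and angle between the y axis of scanner_window and the x axis of yellow_card_label, either way round below 0.35 rad and x of scanner_window in the frame of yellow_card_label below -0.015 m and angle between yellow_card_label's own z axis and vertical below 0.2 rad and height (world z) of yellow_card_label between 0.03 and 0.075 m), for 2 s.
At the end, for the whole second after the job is handed in: each card hangs at rest astride the bar: under-ridge within 8 mm sideways, -4 to 6 mm in height, 125 mm of its middle; upright within 0.3, along it within 0.25 rad. The scanner lies flat, still, within 30 mm of the mat's centre each way, along it within 0.3 rad (either way round) (x of blue_card_under in the frame of bar_mid between -0.008 and 0.008 m and y of blue_card_under in the frame of bar_mid between -0.125 and 0.125 m and z of blue_card_under in the frame of bar_mid between -0.004 and 0.006 m and angle between the y axis of each of blue_card_under, green_card_under, yellow_card_under and the y axis of bar_mid, either way round below 0.25 rad and angle between each of blue_card_under, green_card_under, yellow_card_under's own z axis and vertical below 0.3 rad and linear speed of each of blue_card, green_card, yellow_card below 0.05 m/s and x of green_card_under in the frame of bar_mid between -0.008 and 0.008 m and y of green_card_under in the frame of bar_mid between -0.125 and 0.125 m and z of green_card_under in the frame of bar_mid between -0.004 and 0.006 m and x of yellow_card_under in the frame of bar_mid between -0.008 and 0.008 m and y of yellow_card_under in the frame of bar_mid between -0.125 and 0.125 m and z of yellow_card_under in the frame of bar_mid between -0.004 and 0.006 m and x of scanner_mid in the frame of mat between -0.03 and 0.03 m and y of scanner_mid in the frame of mat between -0.03 and 0.03 m and height (world z) of scanner_mid between 0.012 and 0.03 m and angle between scanner_mid's own z axis and vertical below 0.15 rad and angle between the y axis of scanner_mid and the y axis of mat, either way round below 0.3 rad and linear speed of scanner below 0.02 m/s); the robot touches nothing.
It fails at once if the blue cup is moved more than 30 mm (distance of cup_blue from where it was at the start of the episode above 0.03 m).
It fails at once if the orange spool is moved more than 30 mm (distance of orange_spool from where it was at the start of the episode above 0.03 m).
It fails at once if the tape measure is moved more than 30 mm (distance of tape_measure from where it was at the start of the episode above 0.03 m).
Of blue_card, green_card, yellow_card only 2 to 3 are there at a start; the rules pass over those that are not, and their reading is None.
At some moment in a run one of scanner, blue_card, green_card, yellow_card may be knocked a few centimetres aside while the robot is not near it.
It also fails if it takes over 210 s, if anything falls off the work surface, if the arm or the gripper's body presses on something with over 40 N, if the wrist force passes 120 N, or if a joint passes its speed limit or range.

## Robot

A 6-joint arm with a two-finger parallel gripper is mounted at the origin on a cart in front of the work surface, level with it; the furniture and walls round the work are solid. World frame = base frame: x ahead of the robot, y to its left, z up, the work surface at z = 0. Lengths are in m, angles in rad, forces in N, time in s.
With the tool pointing down it reaches from about 0.375 to 0.9 m from the base axis. Payload 3.1 kg.
Tool frame: the origin (TCP) lies between the finger pads; the fingertips stand 11 mm ahead of it and the grasp point (between the pads) lies 8 mm behind it; z points along the fingers, y is the line along which they close (so a half turn about z gives the same grasp; the last joint's range is limited). The gripper opens to 87 mm and grips with 3 to 60 N. Pads are 19 mm wide; open, the fingers measure 117 mm over their backs; the gripper's body (75 mm by 190 mm) begins 51 mm behind the grasp point.
Start: joints at [-1.458, 0.527, 1.433, -0, 1.181, -0.178], TCP at [0.18, -0.599, 0.234] pointing down, gripper open.
Joint ranges: [-3.08, 3.08], [-0.75, 2.2], [0.22, 2.44], [-1.43, 4.57], [0, 2.65], [-2.85, 2.85]. Speed limits (rad/s): [2.79, 2.79, 3.14, 3.14, 3.14, 3.14].

## Interface

Orientations are given as a unit quaternion [x, y, z, w].
In Python, from rig import robot gives the robot as it stands.
- The arm moves only by the tool move_arm, never from a script. Its argument "moves" is text: rows parted by semicolons, each of 7 numbers parted by spaces: the shift along the tool's x, y, z in units of 100 mm (1.0 is 100 mm), then the turn, a rotation vector about the tool's x, y, z in units of 90 degrees (1.0 is 90 degrees), then the opening, from 0 (shut) to 1 (fully open). A call has 1 to 12 rows; each row is the pose to reach, as a shift and turn from the pose commanded when the call began, along the tool's axes at that moment; what a row does not reach only later rows make up. A row lasts 1/10 s, in which the tool goes at most 50 mm and 8.59 degrees, less where a joint would pass 70% of its speed; a pose out of reach is approached as far as the arm can. A call with a number of a shift or a turn outside -1 to 1 is refused whole. A call with a gripper value outside its range is refused whole. The fingers move at their own pace and stop on an object; "squeeze" is the grip in N (left out, the last holds). Time passes only in rows, so rows that repeat a pose let the fingers close. It gives the time, the measured TCP pose, the force, the opening and the grip force at its end, in the units of the state.
- robot.get_obs(): the state, without advancing time (a new reading comes with each control period).
- robot.camera(name): name is "scene" or "top" or "wrist"; returns a dict with "image" (384x512x3 uint8, red, green, blue), "intrinsics" (3x3 intrinsics, pixels), "extrinsics" (4x4, takes a point from world to camera coordinates). Camera axes: x right, y up, looking along -z (the intrinsics and any distortion apply to the point x, -y, -z); pixel columns grow to the right and rows downward; lengths in m; the calibration is good to about 2 mm. A picture is of the moment at which its call begins. There is no depth.
- robot.hand_in(): hands the job in; it is judged then, once.
The state is a dict: "time": time; "q": joint angles; "joint_velocities": joint speeds; "joint_torque": joint torques, N m; "position": TCP position; "tool_rot": TCP orientation; "ft_force": force on the tool from outside, world axes, zero at the start; "moment": the same for the moment, N m; "grip_width": finger opening in m; "grip_force": force on a finger pad.
Only numpy, scipy, OpenCV 4.12 (cv2) and the standard library are available. Lean on these libraries where they do the work, as an engineer would, in place of code of your own. Each camera call takes 0.05 s, during which the arm holds its last target. There are 200 camera calls.

## Working session

There is one attempt and no reset: what is moved stays moved. The work goes in short steps, Python scripts to look and compute and a tool call to move; the robot and the scene stay as the last step left them, time stands still between calls to the robot, and variables do not carry over. Pictures are saved under pics/ and viewed, at most 16 in all, crops included, and the job is handed in when it is done.

Besides the shell and the picture viewer there is one more tool, called after "Call:" by a JSON object that holds its "method" and its "body", one argument or row to a line. move_arm: Moves the arm, as the interface text tells. Shifts and turns lie within -1 to 1; 1 stands for 100 mm of shift or 90 degrees of turn. Its arguments: {"type":"object","properties":{"moves":{"type":"string"},"squeeze":{"type":"number"}},"required":["moves"]}

```bash
mkdir -p pics; ls
python3 - <<'E'
from rig import robot
import cv2,numpy as np
o=robot.get_obs();print({k:np.round(v,3) for k,v in o.items()})
for n in ("scene","top"):
    c=robot.camera(n);cv2.imwrite(f"pics/{n}0.png",c["image"][:,:,::-1]);print(n,c["intrinsics"],c["extrinsics"].round(4))
E
```

```text
pics
{'time': np.float64(0.0), 'q': array([-1.457,  0.528,  1.434, -0.   ,  1.181, -0.179]), 'joint_velocities': array([ 0.   ,  0.003, -0.001,  0.001, -0.001, -0.001]), 'joint_torque': array([  0.   , -44.004, -17.659,   0.063,   0.058,  -0.   ]), 'position': array([ 0.18 , -0.598,  0.233]), 'tool_rot': array([ 0.989,  0.145,  0.   , -0.001]), 'ft_force': array([-0.073,  0.468, -0.363]), 'moment': array([ 0.003, -0.01 ,  0.005]), 'grip_force': np.float64(0.0), 'grip_width': np.float64(0.087)}
scene [[450.88224657   0.         252.37926956]
 [  0.         450.88224657 193.09724204]
 [  0.           0.           1.        ]] [[-0.7885 -0.6149  0.0117  0.4981]
 [ 0.3739 -0.4642  0.803  -0.2702]
 [-0.4883  0.6375  0.5959 -0.9949]
 [ 0.      0.      0.      1.    ]]
top [[352.95820545   0.         256.08339948]
 [  0.         352.95820545 191.77776943]
 [  0.           0.           1.        ]] [[-0.0077 -0.9999 -0.0129  0.1025]
 [ 0.9812 -0.01    0.1928 -0.5722]
 [-0.1929 -0.0112  0.9812 -0.972 ]
 [ 0.      0.      0.      1.    ]]
```

View pics/scene0.png

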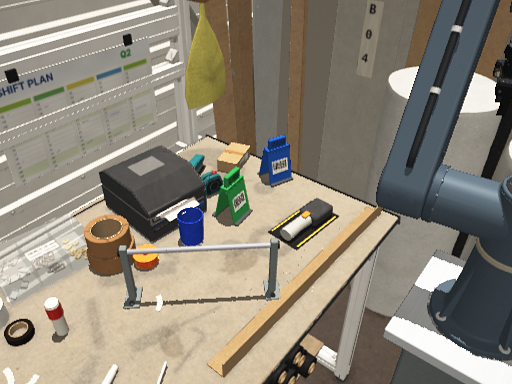

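View pics/top0.png

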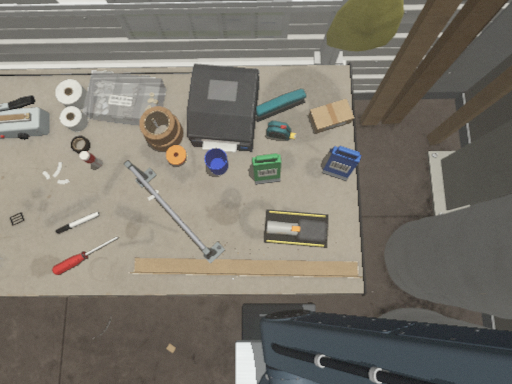

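Top view: the blue card is at (341,163), the green one at (267,168) and there's no yellow. The scanner is at (297,229) with its head to the right, and the rail runs from (130,165) to (215,253). The cup is at (216,162), the spool at (176,156) and the tape measure near (278,130).

Run:
```python
import cv2
a=cv2.imread("pics/top0.png")
A=cv2.resize(a[140:250,240:370],None,fx=6,fy=5.4,interpolation=cv2.INTER_CUBIC);cv2.imwrite("pics/cropA.png",cv2.resize(a[140:240,240:370],None,fx=6,fy=6,interpolation=cv2.INTER_CUBIC))
cv2.imwrite("pics/cropB.png",cv2.resize(a[150:270,115:235],None,fx=5,fy=5,interpolation=cv2.INTER_CUBIC))
```

```text
(no output)
```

View pics/cropA.png

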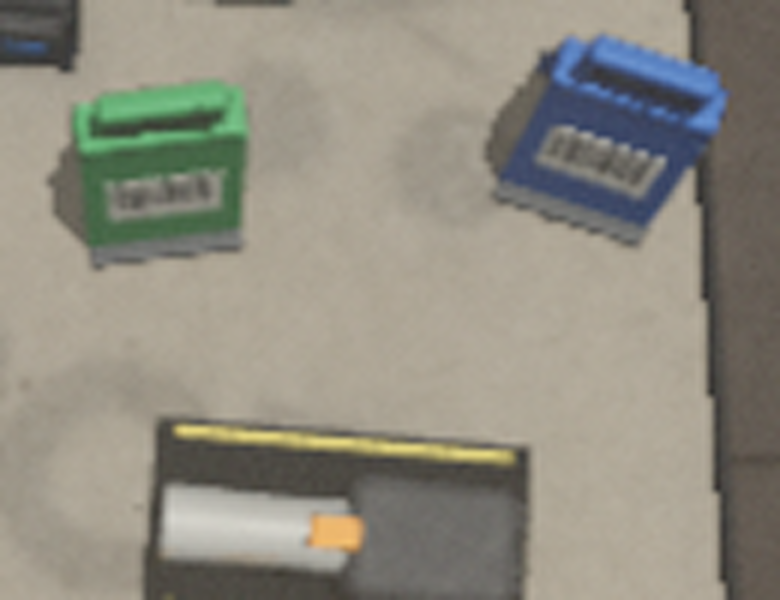

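View pics/cropB.png

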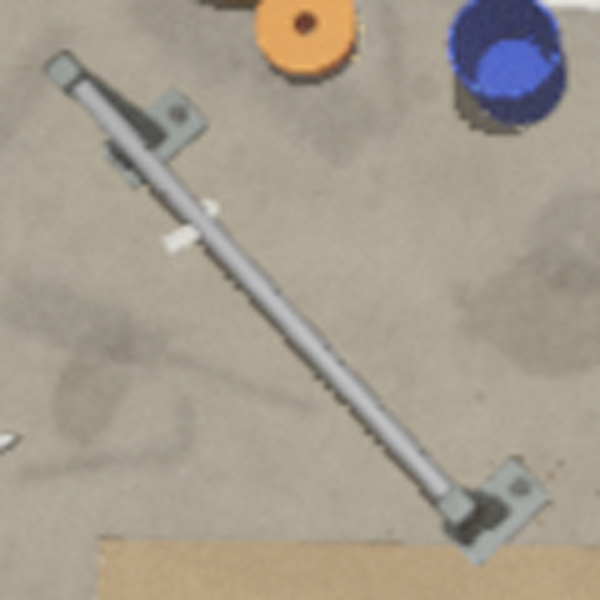

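Crop A: label centres are at about (165,193) for green and (600,163) for blue. Front foot edges run (95,262)-(243,245) for green and (497,198)-(640,240) for blue. The scanner spans x 160-525. Crop B: the post tops are at about (62,70) and (457,503), with the bar between them.

```bash
cat > h.py <<'E'
from rig import robot
import numpy as np,cv2
from scipy.spatial.transform import Rotation as R
def ray(c,u,v):
    K,E=c["intrinsics"],c["extrinsics"]
    d=np.array([(u-K[0,2])/K[0,0],-(v-K[1,2])/K[1,1],-1.])
    r=E[:3,:3].T@d; o=-E[:3,:3].T@E[:3,3]
    return o,r
def onz(c,u,v,z):
    o,r=ray(c,u,v); return o+r*(z-o[2])/r[2]
def proj(c,p):
    q=c["extrinsics"]@np.append(p,1); K=c["intrinsics"]
    return K[0,0]*q[0]/-q[2]+K[0,2], -K[1,1]*q[1]/-q[2]+K[1,2]
def rel(pos,quat=None):
    "shift/turn in move units from commanded~measured pose"
    o=robot.get_obs();T=R.from_quat(o["tool_rot"])
    s=T.inv().apply(np.array(pos)-o["position"])*10
    t=(T.inv()*(quat or T)).as_rotvec()/(np.pi/2)
    return s.round(3),t.round(3)
E
python3 - <<'E'
from h import *
c=robot.camera("top")
def A(x,y,z):return onz(c,240+(x+.5)/6-.5,140+(y+.5)/6-.5,z).round(4)
def B(x,y,z):return onz(c,115+(x+.5)/5-.5,150+(y+.5)/5-.5,z).round(4)
print("green lab",A(165,193,.0535),"feet",A(95,264,0),A(243,246,0),"labcorner",A(107,200,.0535),A(222,186,.0535),"fin",A(92,103,.14),A(228,85,.14))
print("blue lab",A(600,163,.0535),"feet",A(495,196,0),A(640,242,0),"fin",A(597,38,.14),A(721,78,.14))
print("mat",A(160,420,.003),A(527,450,.003),"grip",A(162,525,.018),"head",A(525,545,.018))
p,q=B(62,70,.158),B(457,503,.158);print("rail",p,q,(p+q)/2,np.linalg.norm(p-q),"bar",B(82,92,.15),B(445,490,.15), np.arctan2(*(p-q)[1::-1]))
E
```

```text
green lab [0.6336 0.0645 0.0535] feet [0.61   0.0999 0.    ] [0.6187 0.0236 0.    ] labcorner [0.6304 0.0931 0.0535] [0.6369 0.0364 0.0535] fin [0.654  0.0989 0.14  ] [0.6618 0.037  0.14  ]
blue lab [ 0.6465 -0.1498  0.0535] feet [ 0.6438 -0.1072  0.    ] [ 0.6187 -0.1805  0.    ] fin [ 0.6821 -0.1314  0.14  ] [ 0.6625 -0.1865  0.14  ]
mat [0.5282 0.0676 0.003 ] [ 0.5112 -0.117   0.003 ] grip [0.4737 0.0675 0.018 ] head [ 0.4622 -0.1109  0.018 ]
rail [0.6335 0.441  0.158 ] [0.4031 0.2247 0.158 ] [0.5183  0.33285 0.158  ] 0.3160219137971289 bar [0.6234 0.4325 0.15  ] [0.41   0.2323 0.15  ] 0.7538438316024574
```

Run:
```python
from h import *
t=robot.camera("top");s=robot.camera("scene")
cv2.imwrite("pics/w0.png",robot.camera("wrist")["image"][:,:,::-1])
print("tcp px",proj(t,[.18,-.599,.234]),proj(s,[.18,-.599,.234]))
o1,r1=ray(t,440,270);o2,r2=ray(s,448,92)
A=np.array([r1,-r2]).T;x=np.linalg.lstsq(A,o2-o1,rcond=None)[0];print(o1+x[0]*r1,o2+x[1]*r2)
for z in(-.9,-.5,-.3,0,.2):print(z,onz(t,440,270,z).round(2))
cv2.imwrite("pics/tcrop.png",cv2.resize(t["image"][100:384,330:512,::-1],None,fx=2,fy=2))
```

```text
tcp px (np.float64(575.4164750792606), np.float64(349.5910384609616)) (np.float64(499.7938789707422), np.float64(103.58995187265488))
[ 0.35443332 -0.27495873  0.33268144] [ 0.26284762 -0.30239221  0.34872795]
-0.9 [ 0.32 -0.88 -0.9 ]
-0.5 [ 0.33 -0.69 -0.5 ]
-0.3 [ 0.34 -0.59 -0.3 ]
0 [ 0.35 -0.44  0.  ]
0.2 [ 0.35 -0.34  0.2 ]
```

View pics/tcrop.png

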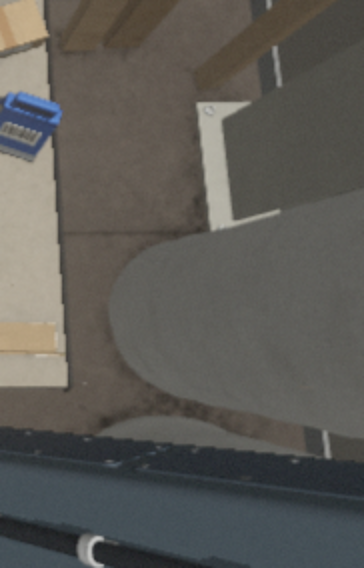

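The grey shape is a tall drum off the bench, at y < -0.6. I'll move away from it toward the scanner.

Call:
{"method": "move_arm", "body": {
  "moves": "0.45 -0.5 0 0 0 0 1;0.9 -0.98 0 0 0 0 1;0.9 -0.98 0 0 0 0 1",
  "squeeze": 30
}}

```text
time: 0.6
position: [0.2384, -0.4754, 0.2331]
tool_rot: [0.989, 0.145, 0.0, -0.002]
ft_force: [0.7, 0.1, 0.0]
grip_width: 0.0871
grip_force: 0.0
```

Call:
{"method": "move_arm", "body": {
  "moves": "0.35 -0.4 0 0 0 0 1;0.7 -0.8 0 0 0 0 1;0.9 -0.98 0 0 0 0 1"
}}

```text
time: 0.9
position: [0.296, -0.3553, 0.2334]
tool_rot: [0.989, 0.146, -0.0, -0.001]
ft_force: [-0.2, -0.9, -0.0]
grip_width: 0.0871
grip_force: 0.0
```

Call:
{"method": "move_arm", "body": {
  "moves": "0.35 -0.4 0 0 0 0 1;0.7 -0.8 0 0 0 0 1;0.9 -0.98 0 0 0 0 1"
}}

```text
time: 1.2
position: [0.3538, -0.2359, 0.2336]
tool_rot: [0.989, 0.146, -0.0, -0.001]
ft_force: [0.3, -0.8, 0.4]
grip_width: 0.0872
grip_force: 0.0
```

Call:
{"method": "move_arm", "body": {
  "moves": "0.35 -0.4 0 0 0 0 1;0.7 -0.8 0 0 0 0 1;0.9 -0.98 0 0 0 0 1"
}}

```text
time: 1.5
position: [0.4119, -0.1166, 0.2337]
tool_rot: [0.989, 0.146, -0.0, -0.0]
ft_force: [-0.3, -0.4, 0.5]
grip_width: 0.087
grip_force: 0.0
```

Call:
{"method": "move_arm", "body": {
  "moves": "0.3 -0.3 0 0 0 -0.08 1;0.6 -0.65 0 0 0 -0.17 1;0.9 -0.98 0 0 0 -0.26 1;0.9 -0.98 0 0 0 -0.35 1;0.9 -0.98 0 0 0 -0.44 1;0.9 -0.98 0 0 0 -0.53 1;0.9 -0.98 0 0 0 -0.62 1;0.9 -0.98 0 0 0 -0.7 1;0.9 -0.98 0 0 0 -0.756 1;0.9 -0.98 0 0 0 -0.756 1"
}}

```text
time: 2.5
position: [0.4699, 0.0002, 0.2336]
tool_rot: [0.739, 0.674, 0.0, 0.0]
ft_force: [0.1, 0.8, -0.3]
grip_width: 0.0869
grip_force: 0.0
```

Run:
```python
from h import *
w=robot.camera("wrist");cv2.imwrite("pics/w1.png",w["image"][:,:,::-1])
t=robot.camera("top");cv2.imwrite("pics/t1.png",t["image"][:,:,::-1])
print(robot.get_obs()["q"].round(3),rel([.472,0,.018],R.from_quat([np.cos(.7395),np.sin(.7395),0,0])))
for p in([.470,-.020,.036],[.472,0,.035],[.478,.067,.018],[.462,-.107,.018]):print(proj(w,p))
```

```text
[-0.238  0.32   1.81   0.     1.012 -0.145] (array([0.   , 0.021, 2.156]), array([ 0.   , -0.   , -0.001]))
(np.float64(260.00061463399066), np.float64(190.03083103893314))
(np.float64(260.1398923562015), np.float64(175.46855042286356))
(np.float64(260.04538215922344), np.float64(123.38512649129673))
(np.float64(259.85957488216656), np.float64(241.9698464092899))
```

View pics/w1.png

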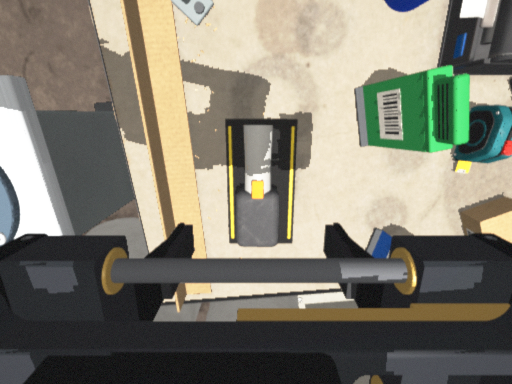

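The wrist view shows the scanner at column 258, rows 122-246, within 2-3 px of where I predicted. Descending to grasp.

Call:
{"method": "move_arm", "body": {
  "moves": "0 0 0.5 0 0 0 1;0 0 0.95 0 0 0 1;0 0 0.95 0 0 0 1"
}}

```text
time: 2.9
position: [0.4656, 0.001, 0.1338]
tool_rot: [0.739, 0.673, -0.004, -0.006]
ft_force: [-0.4, 0.2, 0.1]
grip_width: 0.0871
grip_force: 0.0
```

Call:
{"method": "move_arm", "body": {
  "moves": "0 0.01 0.4 0 0 0 1;0 0.02 0.7 0 0 0 1;0 0.02 0.8 0 0 0 1;0 0.02 0.8 0 0 0 1"
}}

```text
time: 3.3
position: [0.4721, -0.0001, 0.0589]
tool_rot: [0.739, 0.674, -0.0, -0.0]
ft_force: [-0.1, -0.1, 0.3]
grip_width: 0.0871
grip_force: 0.0
```

Call:
{"method": "move_arm", "body": {
  "moves": "0 0 0.2 0 0 0 1;0 0 0.4 0 0 0 1;0 0 0.4 0 0 0 1;0 0 0.4 0 0 0 0.2;0 0 0.4 0 0 0 0.2;0 0 0.4 0 0 0 0.2;0 0 0.4 0 0 0 0.2;0 0 0.4 0 0 0 0.2;0 0 0.4 0 0 0 0.2;0 0 0.4 0 0 0 0.2"
}}

```text
time: 4.3
position: [0.471, 0.0003, 0.0185]
tool_rot: [0.739, 0.674, -0.001, -0.001]
ft_force: [-1.3, 0.1, 0.9]
grip_width: 0.0388
grip_force: 0.8
```

Call:
{"method": "move_arm", "body": {
  "moves": "0 0 0 0 0 0 0.2;0 0 0 0 0 0 0.2;0 0 0 0 0 0 0.2;0 0 -0.2 0 0 0 0.2;0 0 -0.4 0 0 0 0.2;0 0 -0.7 0 0 0 0.2;0 0 -1 0 0 0 0.2;0 0 -1 0 0 0 0.2"
}}

```text
time: 5.1
position: [0.4748, -0.0006, 0.1214]
tool_rot: [0.739, 0.674, 0.002, 0.004]
ft_force: [0.1, -1.4, -1.6]
grip_width: 0.0373
grip_force: 29.9
```

Call:
{"method": "move_arm", "body": {
  "moves": "0 0 -0.4 0 0 0 0.2;0 0 -0.8 0 0 0 0.2;0 0 -0.8 0 0 0 0.2;0 0 -0.8 0 0 0 0.2"
}}

```text
time: 5.5
position: [0.4719, -0.0, 0.1981]
tool_rot: [0.739, 0.674, 0.0, 0.0]
ft_force: [-1.0, -0.2, -3.3]
grip_width: 0.0375
grip_force: 29.9
```

Run:
```python
from h import *
w=robot.camera("wrist");cv2.imwrite("pics/w2.png",w["image"][:,:,::-1])
t=robot.camera("top");s=robot.camera("scene");cv2.imwrite("pics/t2.png",t["image"][:,:,::-1]);cv2.imwrite("pics/s2.png",s["image"][:,:,::-1])
def down(psi):return R.from_quat([np.cos(psi/2),np.sin(psi/2),0,0])
# grasp ~20mm behind mid: window 107mm ahead
for n,l,c in(("blue",[.648,-.150],-.335),("green",[.634,.0645],.115)):
    x=np.array([np.cos(c),np.sin(c)]);p=np.array(l)-x*(.107+.05)
    print(n,p.round(3),rel([*p,.0535],down(np.pi/2+.0+c+np.pi/2)) , c)
print(robot.get_obs()["position"],robot.get_obs()["grip_force"])
```

```text
blue [ 0.5   -0.098] (array([-0.957,  0.388,  1.429]), array([-0.002, -0.002, -0.845])) -0.335
green [0.478 0.046] (array([0.466, 0.04 , 1.431]), array([-0.002, -0.003, -1.131])) 0.115
[4.70406613e-01 2.85018131e-04 1.96586102e-01] 29.87616297457862
```

View pics/w2.png

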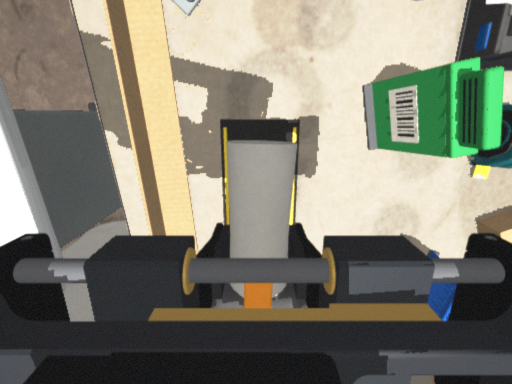

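Held straight at 30 N. The green card is unchanged. Turning toward blue.

Call:
{"method": "move_arm", "body": {
  "moves": "-0.15 0.06 0 0 0 -0.09 0.2;-0.3 0.12 0 0 0 -0.18 0.2;-0.45 0.18 0 0 0 -0.27 0.2;-0.6 0.24 0 0 0 -0.36 0.2;-0.75 0.3 0 0 0 -0.45 0.2;-0.85 0.35 0 0 0 -0.54 0.2;-0.957 0.388 0 0 0 -0.63 0.2;-0.957 0.388 0 0 0 -0.72 0.2;-0.957 0.388 0 0 0 -0.8 0.2;-0.957 0.388 0 0 0 -0.845 0.2;-0.957 0.388 0 0 0 -0.845 0.2;-0.957 0.388 0 0 0 -0.845 0.2"
}}

```text
time: 6.85
position: [0.501, -0.0986, 0.1972]
tool_rot: [0.167, 0.986, 0.0, -0.001]
ft_force: [0.4, 0.4, -2.3]
grip_width: 0.0374
grip_force: 29.9
```

Call:
{"method": "move_arm", "body": {
  "moves": "0 0 0.3 0 0 0 0.2;0 0 0.6 0 0 0 0.2;0 0 0.9 0 0 0 0.2;0 0 0.9 0 0 0 0.2;0 0 0.9 0 0 0 0.2"
}}

```text
time: 7.35
position: [0.5015, -0.0987, 0.1082]
tool_rot: [0.167, 0.986, 0.0, -0.001]
ft_force: [1.4, -0.2, -1.4]
grip_width: 0.0373
grip_force: 29.9
```

Run:
```python
from h import *
t=robot.camera("top");s=robot.camera("scene");w=robot.camera("wrist")
def z(i,a,b,c,d,f):return cv2.resize(i[b:d,a:c,::-1],None,fx=f,fy=f,interpolation=cv2.INTER_CUBIC)
a=z(t["image"],290,135,375,235,5);b=z(s["image"],245,120,335,220,5)
cv2.imwrite("pics/x3.png",np.hstack([a,b[:a.shape[0]]])[:, :800]);cv2.imwrite("pics/w3.png",w["image"][:,:,::-1])
print(robot.get_obs()["position"],robot.get_obs()["tool_rot"].round(3))
```

```text
[ 0.50288662 -0.09928675  0.10997867] [ 0.167  0.986 -0.     0.002]
```

View pics/x3.png

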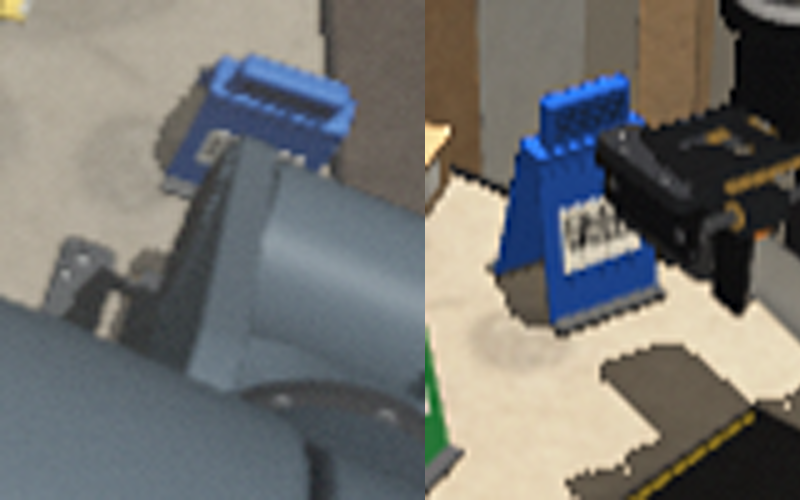

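The blue card hasn't moved since the first picture (top fin corner still near (339,146)). Lowering and holding.

Call:
{"method": "move_arm", "body": {
  "moves": "0 0 0.2 0 0 0 0.2;0 0 0.4 0 0 0 0.2;0 0 0.55 0 0 0 0.2;0 0 0.55 0 0 0 0.2;0 0 0.55 0 0 0 0.2;0 0 0.55 0 0 0 0.2"
}}

```text
time: 8.1
position: [0.5028, -0.0993, 0.0549]
tool_rot: [0.167, 0.986, -0.0, 0.001]
ft_force: [-0.1, -0.3, -1.8]
grip_width: 0.0374
grip_force: 29.9
```

Run:
```python
from h import *
s=robot.camera("scene");w=robot.camera("wrist")
print(proj(s,[.648,-.150,.0535]))
i=s["image"];a=cv2.resize(i[130:240,245:345,::-1],None,fx=4,fy=4,interpolation=cv2.INTER_CUBIC)
b=w["image"][:,:,::-1]
cv2.imwrite("pics/x4.png",np.hstack([a[:384],b[:, 112:]]))
print(robot.get_obs()["position"],robot.get_obs()["tool_rot"].round(3))
```

```text
(np.float64(278.60027202512515), np.float64(165.32832166901147))
[ 0.5025545  -0.09914839  0.05470646] [ 0.167  0.986 -0.     0.001]
```

View pics/x4.png

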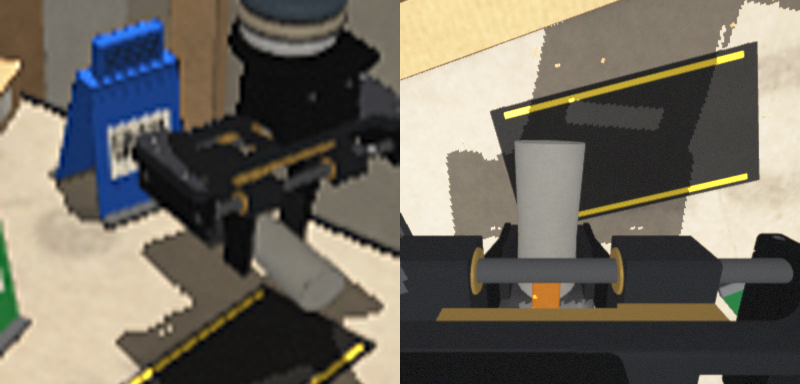

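Run:
```python
from h import *
s=robot.camera("scene")
for dz in(-.01,0,.01,.02):print(dz,proj(s,[.4395,-.077,.0547+dz]))
```

```text
-0.01 (np.float64(325.34929092900086), np.float64(205.62010331329006))
0 (np.float64(325.7468375067649), np.float64(202.7280153738787))
0.01 (np.float64(326.14826767039966), np.float64(199.80767496674048))
0.02 (np.float64(326.5536386066725), np.float64(196.85866606726444))
```

Call:
{"method": "move_arm", "body": {
  "moves": "0 0 0 0 0 0 0.2;0 0 0 0 0 0 0.2;0 0 0 0 0 0 0.2;0 0 0 0 0 0 0.2;0 0 0 0 0 0 0.2;0 0 0 0 0 0 0.2;0 0 0 0 0 0 0.2;0 0 0 0 0 0 0.2;0 0 0 0 0 0 0.2;0 0 0 0 0 0 0.2;0 0 0 0 0 0 0.2;0 0 0 0 0 0 0.2"
}}

```text
time: 9.45
position: [0.5017, -0.0988, 0.0535]
tool_rot: [0.167, 0.986, -0.0, 0.0]
ft_force: [0.1, -0.1, -1.8]
grip_width: 0.0375
grip_force: 29.9
```

Call:
{"method": "move_arm", "body": {
  "moves": "0 0 0 0 0 0 0.2;0 0 0 0 0 0 0.2;0 0 0 0 0 0 0.2;0 0 0 0 0 0 0.2;0 0 0 0 0 0 0.2;0 0 0 0 0 0 0.2;0 0 0 0 0 0 0.2;0 0 0 0 0 0 0.2;0 0 0 0 0 0 0.2;0 0 0 0 0 0 0.2;0 0 0 0 0 0 0.2;0 0 0 0 0 0 0.2"
}}

```text
time: 10.65
position: [0.5017, -0.0988, 0.0536]
tool_rot: [0.167, 0.986, -0.0, 0.0]
ft_force: [0.2, -1.0, -1.6]
grip_width: 0.0377
grip_force: 29.9
```

Call:
{"method": "move_arm", "body": {
  "moves": "0 0 0 0 0 0 0.2;0 0 0 0 0 0 0.2;0 0 0 0 0 0 0.2;0 0 0 0 0 0 0.2;0 0 0 0 0 0 0.2;0 0 0 0 0 0 0.2;0 0 0 0 0 0 0.2;0 0 0 0 0 0 0.2;0 0 0 0 0 0 0.2;0 0 0 0 0 0 0.2;0 0 0 0 0 0 0.2;0 0 0 0 0 0 0.2"
}}

```text
time: 11.85
position: [0.5017, -0.0988, 0.0535]
tool_rot: [0.167, 0.986, 0.0, -0.0]
ft_force: [-0.8, -0.2, -2.3]
grip_width: 0.0372
grip_force: 29.9
```

```bash
cat >> h.py <<'E'
def down(psi):return R.from_quat([np.cos(psi/2),np.sin(psi/2),0,0])
def cards(c):
    h=cv2.cvtColor(c["image"],cv2.COLOR_RGB2HSV);out={}
    for n,lo,hi,box in(("green",(50,120,60),(75,255,255),None),("blue",(100,140,60),(125,255,255),None)):
        m=cv2.inRange(h,lo,hi);k,_,st,ce=cv2.connectedComponentsWithStats(m)
        print(n,[(tuple(st[i]),tuple(ce[i].round(1))) for i in range(1,k) if st[i,4]>60])
E
python3 - <<'E'
from h import *
a=cv2.imread("pics/s2.png")[:,:,::-1].copy();cards({"image":a})
s=robot.camera("scene");cards(s)
print(rel([.478,.046,.0535],down(np.pi+.115)))
E
```

```text
green [((np.int32(34), np.int32(88), np.int32(29), np.int32(12), np.int32(91)), (np.float64(48.0), np.float64(93.4))), ((np.int32(215), np.int32(167), np.int32(34), np.int32(57), np.int32(880)), (np.float64(231.7), np.float64(194.1)))]
blue [((np.int32(259), np.int32(138), np.int32(32), np.int32(47), np.int32(728)), (np.float64(273.8), np.float64(158.1))), ((np.int32(177), np.int32(201), np.int32(27), np.int32(45), np.int32(847)), (np.float64(190.9), np.float64(225.1)))]
green [((np.int32(34), np.int32(88), np.int32(29), np.int32(12), np.int32(93)), (np.float64(48.1), np.float64(93.5))), ((np.int32(215), np.int32(166), np.int32(34), np.int32(58), np.int32(864)), (np.float64(231.6), np.float64(194.5)))]
blue [((np.int32(259), np.int32(135), np.int32(32), np.int32(50), np.int32(758)), (np.float64(274.1), np.float64(156.1))), ((np.int32(177), np.int32(201), np.int32(27), np.int32(45), np.int32(853)), (np.float64(190.9), np.float64(225.1)))]
(array([0.7 , 1.29, 0.  ]), array([ 0.   , -0.   , -0.286]))
```

Call:
{"method": "move_arm", "body": {
  "moves": "0.1 0.1 -0.3 0 0 0 0.2;0.25 0.35 -0.6 0 0 0 0.2;0.35 0.65 -0.6 0 0 0 0.2;0.35 0.65 -0.6 0 0 0 0.2"
}}

```text
time: 12.3
position: [0.4891, -0.023, 0.1145]
tool_rot: [0.165, 0.986, 0.0, -0.0]
ft_force: [0.1, 0.1, -1.8]
grip_width: 0.0375
grip_force: 29.9
```

Call:
{"method": "move_arm", "body": {
  "moves": "0.15 0.3 0 0 0 -0.09 0.2;0.35 0.64 0 0 0 -0.18 0.2;0.35 0.64 0 0 0 -0.26 0.2;0.35 0.64 0 0 0 -0.286 0.2;0.35 0.64 0 0 0 -0.286 0.2"
}}

```text
time: 12.8
position: [0.478, 0.046, 0.1133]
tool_rot: [-0.057, 0.998, -0.0, -0.0]
ft_force: [-0.3, -0.3, -1.7]
grip_width: 0.0373
grip_force: 29.9
```

Call:
{"method": "move_arm", "body": {
  "moves": "0 0 0.25 0 0 0 0.2;0 0 0.5 0 0 0 0.2;0 0 0.6 0 0 0 0.2;0 0 0.6 0 0 0 0.2;0 0 0.6 0 0 0 0.2;0 0 0.6 0 0 0 0.2;0 0 0.6 0 0 0 0.2"
}}

```text
time: 13.5
position: [0.4787, 0.0459, 0.0545]
tool_rot: [-0.057, 0.998, -0.0, 0.001]
ft_force: [-0.3, -0.5, -1.5]
grip_width: 0.0374
grip_force: 29.9
```

Run:
```python
from h import *
s=robot.camera("scene");cards(s)
print(rel([.478,.046,.0535],down(np.pi+.115)))
i=s["image"];cv2.imwrite("pics/x5.png",cv2.resize(i[150:250,205:315,::-1],None,fx=5,fy=5,interpolation=cv2.INTER_CUBIC))
```

```text
green [((np.int32(34), np.int32(88), np.int32(29), np.int32(12), np.int32(94)), (np.float64(48.3), np.float64(93.4))), ((np.int32(215), np.int32(166), np.int32(34), np.int32(58), np.int32(864)), (np.float64(231.7), np.float64(194.5)))]
blue [((np.int32(259), np.int32(138), np.int32(22), np.int32(47), np.int32(516)), (np.float64(270.0), np.float64(160.4))), ((np.int32(177), np.int32(201), np.int32(27), np.int32(45), np.int32(854)), (np.float64(191.0), np.float64(225.1)))]
(array([0.006, 0.001, 0.009]), array([-0.   ,  0.001, -0.   ]))
```

View pics/x5.png

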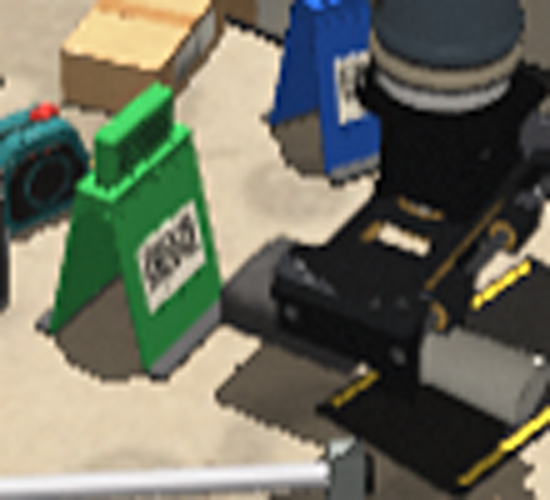

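The scanner head points at the green label (crop (172,255)) and the scanner is level. Holding, then lifting.

Call:
{"method": "move_arm", "body": {
  "moves": "0 0 0 0 0 0 0.2;0 0 0 0 0 0 0.2;0 0 0 0 0 0 0.2;0 0 0 0 0 0 0.2;0 0 0 0 0 0 0.2;0 0 0 0 0 0 0.2;0 0 0 0 0 0 0.2;0 0 0 0 0 0 0.2;0 0 0 0 0 0 0.2;0 0 0 0 0 0 0.2;0 0 0 0 0 0 0.2;0 0 0 0 0 0 0.2"
}}

```text
time: 14.75
position: [0.478, 0.046, 0.0536]
tool_rot: [-0.057, 0.998, 0.0, 0.0]
ft_force: [0.2, -0.4, -2.1]
grip_width: 0.0379
grip_force: 29.9
```

Call:
{"method": "move_arm", "body": {
  "moves": "0 0 0 0 0 0 0.2;0 0 0 0 0 0 0.2;0 0 0 0 0 0 0.2;0 0 0 0 0 0 0.2;0 0 0 0 0 0 0.2;0 0 0 0 0 0 0.2;0 0 0 0 0 0 0.2;0 0 0 0 0 0 0.2;0 0 0 0 0 0 0.2;0 0 0 0 0 0 0.2;0 0 0 0 0 0 0.2;0 0 0 0 0 0 0.2"
}}

```text
time: 15.95
position: [0.478, 0.046, 0.0535]
tool_rot: [-0.057, 0.998, 0.0, -0.0]
ft_force: [0.2, -0.5, -2.4]
grip_width: 0.0374
grip_force: 29.9
```

Call:
{"method": "move_arm", "body": {
  "moves": "0 0 0 0 0 0 0.2;0 0 0 0 0 0 0.2;0 0 0 0 0 0 0.2;0 0 0 0 0 0 0.2;0 0 0 0 0 0 0.2;0 0 0 0 0 0 0.2;0 0 0 0 0 0 0.2;0 0 0 0 0 0 0.2;0 0 0 0 0 0 0.2;0 0 0 0 0 0 0.2;0 0 0 0 0 0 0.2;0 0 0 0 0 0 0.2"
}}

```text
time: 17.15
position: [0.478, 0.046, 0.0536]
tool_rot: [-0.057, 0.998, 0.0, -0.0]
ft_force: [0.0, -0.2, -1.9]
grip_width: 0.0372
grip_force: 29.9
```

Call:
{"method": "move_arm", "body": {
  "moves": "0 0 -0.3 0 0 0 0.2;0 0 -0.7 0 0 0 0.2;0 0 -1 0 0 0 0.2;0 0 -1 0 0 0 0.2"
}}

```text
time: 17.55
position: [0.4807, 0.0458, 0.1571]
tool_rot: [-0.057, 0.998, -0.001, 0.004]
ft_force: [0.7, -0.2, -1.5]
grip_width: 0.0376
grip_force: 29.9
```

Run:
```python
from h import *
s=robot.camera("scene");cards(s);print(rel([.472,0,.0205],down(1.479)))
```

```text
green [((np.int32(34), np.int32(88), np.int32(29), np.int32(12), np.int32(91)), (np.float64(48.0), np.float64(93.5))), ((np.int32(215), np.int32(167), np.int32(34), np.int32(57), np.int32(878)), (np.float64(231.7), np.float64(194.2)))]
blue [((np.int32(261), np.int32(136), np.int32(23), np.int32(29), np.int32(376)), (np.float64(272.3), np.float64(149.2))), ((np.int32(177), np.int32(201), np.int32(27), np.int32(45), np.int32(848)), (np.float64(190.9), np.float64(225.1)))]
(array([ 0.131, -0.446,  1.348]), array([0.002, 0.003, 1.131]))
```

Call:
{"method": "move_arm", "body": {
  "moves": "0.03 -0.1 0 0 0 0.09 0.2;0.06 -0.2 0 0 0 0.18 0.2;0.09 -0.3 0 0 0 0.27 0.2;0.13 -0.44 0 0 0 0.36 0.2;0.13 -0.44 0 0 0 0.45 0.2;0.13 -0.44 0 0 0 0.54 0.2;0.13 -0.44 0 0 0 0.63 0.2;0.13 -0.44 0 0 0 0.72 0.2;0.13 -0.44 0 0 0 0.81 0.2;0.13 -0.44 0 0 0 0.9 0.2;0.13 -0.44 0 0 0 0.9 0.2"
}}

```text
time: 18.7
position: [0.4689, 0.0011, 0.1521]
tool_rot: [0.605, 0.796, -0.001, -0.002]
ft_force: [0.1, -0.1, -1.9]
grip_width: 0.0375
grip_force: 29.9
```

Call:
{"method": "move_arm", "body": {
  "moves": "0 0 0.2 0 0 0.09 0.2;0 0 0.5 0 0 0.18 0.2;0 0 0.8 0 0 0.231 0.2;0 0 0.8 0 0 0.231 0.2;0 0 0.8 0 0 0.231 0.2;0 0 0.8 0 0 0.231 0.2;0 0 0.8 0 0 0.231 0.2"
}}

```text
time: 19.4
position: [0.4711, 0.0006, 0.0748]
tool_rot: [0.738, 0.675, 0.001, 0.001]
ft_force: [-0.7, -1.1, -2.0]
grip_width: 0.0376
grip_force: 29.9
```

Run:
```python
from h import *
print(rel([.472,0,.019],down(1.479)))
```

```text
(array([-0.005,  0.008,  0.558]), array([0.002, 0.   , 0.001]))
```

Then release and rise.

Call:
{"method": "move_arm", "body": {
  "moves": "0 0.01 0.2 0 0 0 0.2;0 0.01 0.4 0 0 0 0.2;0 0.01 0.5 0 0 0 0.2;0 0.01 0.55 0 0 0 0.2;0 0.01 0.55 0 0 0 0.2;0 0.01 0.55 0 0 0 0.2"
}}

```text
time: 20.0
position: [0.4714, 0.0007, 0.0192]
tool_rot: [0.739, 0.674, 0.0, 0.0]
ft_force: [-1.1, -0.9, -1.3]
grip_width: 0.0375
grip_force: 29.9
```

Call:
{"method": "move_arm", "body": {
  "moves": "0 0 0 0 0 0 0.6;0 0 0 0 0 0 1;0 0 0 0 0 0 1;0 0 0 0 0 0 1;0 0 0 0 0 0 1;0 0 0 0 0 0 1;0 0 0 0 0 0 1;0 0 -0.2 0 0 0 1;0 0 -0.6 0 0 0 1;0 0 -1 0 0 0 1;0 0 -1 0 0 0 1"
}}

```text
time: 21.1
position: [0.4741, 0.0002, 0.1226]
tool_rot: [0.739, 0.674, 0.003, 0.004]
ft_force: [0.3, 0.2, -0.7]
grip_width: 0.0869
grip_force: 0.0
```

Call:
{"method": "move_arm", "body": {
  "moves": "0 0 -0.4 0 0 0 1;0 0 -0.8 0 0 0 1;0 0 -1 0 0 0 1;0 0 -1 0 0 0 1;0 0 -1 0 0 0 1"
}}

```text
time: 21.6
position: [0.4705, 0.0008, 0.2179]
tool_rot: [0.739, 0.674, -0.0, -0.0]
ft_force: [0.2, 0.2, 0.0]
grip_width: 0.087
grip_force: 0.0
```

Run:
```python
from h import *
w=robot.camera("wrist");cv2.imwrite("pics/w6.png",w["image"][:,:,::-1])
s=robot.camera("scene");cards(s);t=robot.camera("top");cards(t);cards({"image":cv2.imread("pics/top0.png")[:,:,::-1].copy()})
c=.115;print(rel([.657,.067,.126],down(c+np.pi/2)))
for p in([.470,-.020,.036],[.478,.067,.018],[.462,-.107,.018],[.634,.0645,.0535],[.657,.067,.14]):print(proj(w,p))
```

```text
green [((np.int32(34), np.int32(88), np.int32(29), np.int32(12), np.int32(92)), (np.float64(48.1), np.float64(93.4))), ((np.int32(215), np.int32(167), np.int32(34), np.int32(57), np.int32(878)), (np.float64(231.7), np.float64(194.1)))]
blue [((np.int32(259), np.int32(135), np.int32(32), np.int32(50), np.int32(825)), (np.float64(274.9), np.float64(158.2))), ((np.int32(177), np.int32(201), np.int32(27), np.int32(45), np.int32(847)), (np.float64(190.9), np.float64(225.1)))]
green []
blue [((np.int32(211), np.int32(158), np.int32(14), np.int32(11), np.int32(112)), (np.float64(217.4), np.float64(163.0)))]
green []
blue [((np.int32(211), np.int32(158), np.int32(15), np.int32(11), np.int32(123)), (np.float64(217.3), np.float64(163.0)))]
(array([0.828, 1.806, 0.902]), array([-0.002, -0.001, -0.132]))
(np.float64(259.72280430417084), np.float64(193.85854577407403))
(np.float64(259.7877649407533), np.float64(124.39517493295317))
(np.float64(259.6118426541358), np.float64(247.36483782462903))
(np.float64(396.56677777588754), np.float64(114.93267550720321))
(np.float64(476.7617222283252), np.float64(109.6012227301189))
```

View pics/w6.png

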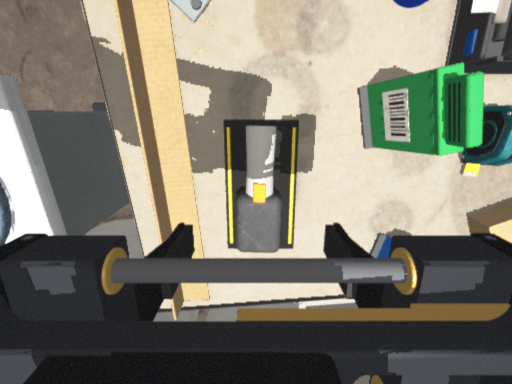

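The scanner lies centred on the mat (col 259, rows 124-250). The green fin top is at (473,110), as predicted. Next I check the neighbours for clearance to the gripper body.

Run:
```python
from h import *
t=robot.camera("top")
for z in(0,.1,.15,.2):print(z,onz(t,251,149,z).round(3),onz(t,258,72,z).round(3),"tape",onz(t,278,130,z).round(3),"driver",onz(t,262,112,z).round(3))
```

```text
0 [0.722 0.113 0.   ] [0.986 0.089 0.   ] tape [0.784 0.027 0.   ] driver [0.846 0.077 0.   ]
0.1 [0.689 0.11  0.1  ] [0.929 0.088 0.1  ] tape [0.745 0.032 0.1  ] driver [0.801 0.078 0.1  ]
0.15 [0.673 0.109 0.15 ] [0.9   0.088 0.15 ] tape [0.726 0.035 0.15 ] driver [0.779 0.078 0.15 ]
0.2 [0.657 0.108 0.2  ] [0.872 0.088 0.2  ] tape [0.707 0.038 0.2  ] driver [0.757 0.079 0.2  ]
```

Call:
{"method": "move_arm", "body": {
  "moves": "0.1 0.3 0 0 0 0 0.8;0.3 0.6 0 0 0 0 0.8;0.4 0.9 0 0 0 0 0.8;0.4 0.9 0 0 0 0 0.8"
}}

```text
time: 22.2
position: [0.5683, 0.0329, 0.2174]
tool_rot: [0.738, 0.674, 0.001, 0.001]
ft_force: [-0.7, 0.0, -0.5]
grip_width: 0.0708
grip_force: 0.0
```

Call:
{"method": "move_arm", "body": {
  "moves": "0.15 0.3 0 0 0 -0.07 0.8;0.3 0.6 0 0 0 -0.132 0.8;0.42 0.88 0 0 0 -0.132 0.8;0.42 0.88 0 0 0 -0.132 0.8;0.42 0.88 0 0 0 -0.132 0.8;0.42 0.88 0 0 0 -0.132 0.8"
}}

```text
time: 22.8
position: [0.6539, 0.0658, 0.2175]
tool_rot: [0.665, 0.747, -0.001, -0.001]
ft_force: [-0.6, 0.8, -0.0]
grip_width: 0.0698
grip_force: 0.0
```

Run:
```python
from h import *
w=robot.camera("wrist");s=robot.camera("scene");t=robot.camera("top")
cv2.imwrite("pics/x7.png",np.hstack([w["image"][:,80:432,::-1],cv2.resize(s["image"][130:258,150:290,::-1],None,fx=3,fy=3)]))
print(rel([.656,.067,.126],down(.115+np.pi/2)))
print(proj(w,[.656,.067,.14]),proj(w,[.656+.043*.993,.067+.043*.115,0]))
for k in(-.03,.03):print(proj(w,[.656-.115*k,.067+k,.14]))
```

```text
(array([0.011, 0.016, 0.925]), array([-0.001, -0.   ,  0.   ]))
(np.float64(261.01491585746766), np.float64(203.91428430525247)) (np.float64(291.0306926747389), np.float64(171.93076341242264))
(np.float64(260.8992031822582), np.float64(234.23288896054527))
(np.float64(261.13917426408676), np.float64(171.35655889997162))
```

View pics/x7.png

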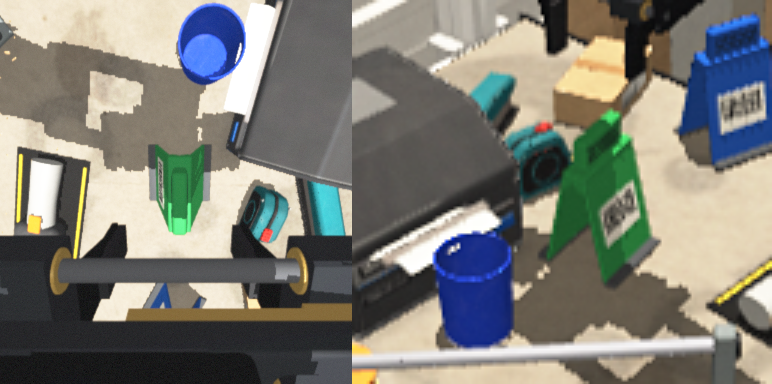

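The fin is centred between the fingers (col 259, rows 165-232), and the neighbours stand lower than the gripper body will be. Descending to grasp.

Call:
{"method": "move_arm", "body": {
  "moves": "0 0.01 0.3 0 0 0 0.8;0 0.01 0.6 0 0 0 0.8;0 0.01 0.85 0 0 0 0.8;0 0.01 0.92 0 0 0 0.8;0 0.01 0.92 0 0 0 0.8;0 0.01 0.92 0 0 0 0.8"
}}

```text
time: 23.55
position: [0.6577, 0.066, 0.1279]
tool_rot: [0.665, 0.747, 0.001, 0.001]
ft_force: [-0.4, 0.4, 0.4]
grip_width: 0.0695
grip_force: 0.0
```

Call:
{"method": "move_arm", "body": {
  "moves": "0 0 0 0 0 0 0.4;0 0 0 0 0 0 0;0 0 0 0 0 0 0;0 0 0 0 0 0 0;0 0 0 0 0 0 0;0 0 0 0 0 0 0;0 0 0 0 0 0 0;0 0 0 0 0 0 0;0 0 0 0 0 0 0;0 0 0 0 0 0 0;0 0 0 0 0 0 0;0 0 0 0 0 0 0"
}}

```text
time: 24.75
position: [0.6568, 0.0662, 0.1264]
tool_rot: [0.665, 0.747, -0.0, -0.0]
ft_force: [-0.3, -0.6, -1.3]
grip_width: 0.0137
grip_force: 29.9
```

Call:
{"method": "move_arm", "body": {
  "moves": "0 0 -0.1 0 0 0 0;0 0 -0.3 0 0 0 0;0 0 -0.6 0 0 0 0;0 0 -0.9 0 0 0 0;0 0 -0.9 0 0 0 0;0 0 -0.9 0 0 0 0"
}}

```text
time: 25.35
position: [0.6571, 0.0662, 0.2177]
tool_rot: [0.665, 0.747, 0.001, 0.001]
ft_force: [-0.2, 0.6, -2.3]
grip_width: 0.0137
grip_force: 29.9
```

Call:
{"method": "move_arm", "body": {
  "moves": "0 0 -0.3 0 0 0 0;0 0 -0.6 0 0 0 0;0 0 -0.9 0 0 0 0;0 0 -0.9 0 0 0 0;0 0 -0.9 0 0 0 0"
}}

```text
time: 25.85
position: [0.6561, 0.0663, 0.3051]
tool_rot: [0.665, 0.747, -0.001, -0.001]
ft_force: [-0.4, -0.9, -2.0]
grip_width: 0.0135
grip_force: 29.9
```

Run:
```python
from h import *
s=robot.camera("scene");cards(s);print(robot.get_obs()["grip_width"])
r=.754; yb=np.array([np.cos(r),np.sin(r)]);
for k in(.05,-.05):
  p=np.array([.518,.333])+k*yb; print(p,rel([*p,.31],down(r)))
```

```text
green [((np.int32(34), np.int32(88), np.int32(29), np.int32(12), np.int32(92)), (np.float64(48.1), np.float64(93.4))), ((np.int32(212), np.int32(108), np.int32(38), np.int32(61), np.int32(1058)), (np.float64(229.5), np.float64(138.3)))]
blue [((np.int32(259), np.int32(135), np.int32(32), np.int32(50), np.int32(865)), (np.float64(275.5), np.float64(157.8))), ((np.int32(177), np.int32(201), np.int32(27), np.int32(45), np.int32(846)), (np.float64(190.9), np.float64(225.2)))]
0.013983809613729347
[0.55444782 0.367228  ] (array([ 3.106, -0.656, -0.054]), array([-0.003,  0.001,  0.594]))
[0.48155218 0.298772  ] (array([ 2.51 , -1.459, -0.051]), array([-0.003,  0.001,  0.594]))
```

Call:
{"method": "move_arm", "body": {
  "moves": "0.3 -0.06 -0.1 0 0 0 0;0.6 -0.12 -0.2 0 0 0 0;1 -0.22 -0.2 0 0 0 0;1 -0.22 -0.2 0 0 0 0"
}}

```text
time: 26.3
position: [0.6199, 0.1677, 0.3239]
tool_rot: [0.663, 0.749, -0.001, -0.004]
ft_force: [0.1, -1.2, -1.4]
grip_width: 0.0136
grip_force: 30.0
```

Call:
{"method": "move_arm", "body": {
  "moves": "0.4 -0.08 0 0 0 0 0;0.8 -0.16 0 0 0 0 0;1 -0.22 0 0 0 0 0;1 -0.22 0 0 0 0 0"
}}

```text
time: 26.7
position: [0.5874, 0.2622, 0.3237]
tool_rot: [0.663, 0.748, -0.002, -0.002]
ft_force: [-0.2, -0.6, -2.3]
grip_width: 0.0135
grip_force: 30.0
```

Call:
{"method": "move_arm", "body": {
  "moves": "0.4 -0.08 0 0 0 0.08 0;0.8 -0.16 0 0 0 0.16 0;1 -0.22 0 0 0 0.24 0;1 -0.22 0 0 0 0.32 0;1 -0.22 0 0 0 0.4 0;1 -0.22 0 0 0 0.48 0;1 -0.22 0 0 0 0.56 0;1 -0.22 0 0 0 0.594 0;1 -0.22 0 0 0 0.594 0;1 -0.22 0 0 0 0.594 0"
}}

```text
time: 27.7
position: [0.5567, 0.3555, 0.325]
tool_rot: [0.93, 0.368, -0.001, 0.0]
ft_force: [-1.0, 0.1, -2.3]
grip_width: 0.0137
grip_force: 30.0
```

Run:
```python
from h import *
s=robot.camera("scene");t=robot.camera("top");w=robot.camera("wrist")
r=.754; yb=np.array([np.cos(r),np.sin(r)]);p=np.array([.518,.333])+.05*yb
print(robot.get_obs()["position"],rel([*p,.176],down(r)))
for k in(-.15,-.1,.05,.15):
  q=[.518+k*yb[0],.333+k*yb[1],.15];print(k,proj(s,q),proj(w,q))
cv2.imwrite("pics/x8.png",np.hstack([w["image"][:,80:432,::-1],cv2.resize(s["image"][130:322,100:320,::-1],None,fx=2,fy=2)]))
cards(s)
```

```text
[0.55668254 0.35612865 0.32596847] (array([ 0.061, -0.096,  1.5  ]), array([-0.   ,  0.001, -0.   ]))
-0.15 (np.float64(269.2972495280129), np.float64(241.96377746785774)) (np.float64(252.28983984139407), np.float64(307.15742544114386))
-0.1 (np.float64(245.84384586434905), np.float64(243.23845440171687)) (np.float64(252.04179825020498), np.float64(277.7851457429815))
0.05 (np.float64(174.28240787190086), np.float64(247.1277710941202)) (np.float64(251.16932522651823), np.float64(174.46972368821898))
0.15 (np.float64(125.54790434724109), np.float64(249.77645903796017)) (np.float64(250.4504357186751), np.float64(89.34116280767877))
green [((np.int32(34), np.int32(88), np.int32(29), np.int32(12), np.int32(94)), (np.float64(48.1), np.float64(93.5))), ((np.int32(150), np.int32(174), np.int32(47), np.int32(63), np.int32(1754)), (np.float64(173.3), np.float64(204.4)))]
blue [((np.int32(259), np.int32(135), np.int32(32), np.int32(50), np.int32(858)), (np.float64(275.5), np.float64(158.0))), ((np.int32(182), np.int32(201), np.int32(22), np.int32(45), np.int32(330)), (np.float64(196.8), np.float64(227.8)))]
```

View pics/x8.png

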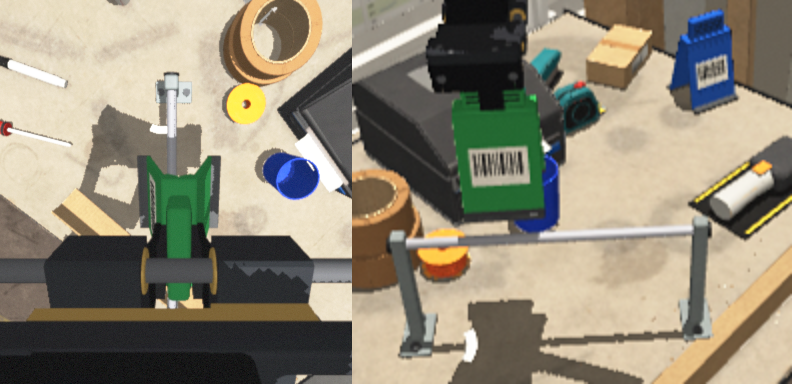

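The post top (251,80) and bar column (252) match predictions, so I shift 10 mm across and lower.

Call:
{"method": "move_arm", "body": {
  "moves": "0.03 -0.05 0 0 0 0 0;0.06 -0.096 0.1 0 0 0 0;0.06 -0.096 0.4 0 0 0 0;0.06 -0.096 0.7 0 0 0 0;0.06 -0.096 0.9 0 0 0 0;0.06 -0.096 0.9 0 0 0 0;0.06 -0.096 0.9 0 0 0 0"
}}

```text
time: 28.55
position: [0.5543, 0.3682, 0.2363]
tool_rot: [0.93, 0.368, -0.0, -0.0]
ft_force: [-0.1, 1.3, -2.2]
grip_width: 0.0138
grip_force: 30.0
```

Call:
{"method": "move_arm", "body": {
  "moves": "0 0 0.2 0 0 0 0;0 0 0.35 0 0 0 0;0 0 0.45 0 0 0 0;0 0 0.5 0 0 0 0;0 0 0.52 0 0 0 0;0 0 0.52 0 0 0 0;0 0 0.52 0 0 0 0;0 0 0.52 0 0 0 0"
}}

```text
time: 29.35
position: [0.5549, 0.3679, 0.1853]
tool_rot: [0.93, 0.368, 0.001, -0.0]
ft_force: [0.5, 0.1, -1.6]
grip_width: 0.014
grip_force: 30.0
```

Run:
```python
from h import *
s=robot.camera("scene");w=robot.camera("wrist")
r=.754; yb=np.array([np.cos(r),np.sin(r)]);p=np.array([.518,.333])+.05*yb
print(rel([*p,.176],down(r)))
cv2.imwrite("pics/x9.png",np.hstack([w["image"][:,80:432,::-1],cv2.resize(s["image"][130:322,100:320,::-1],None,fx=2,fy=2)]))
```

```text
(array([-0.006,  0.003,  0.09 ]), array([ 0.   , -0.001, -0.   ]))
```

View pics/x9.png

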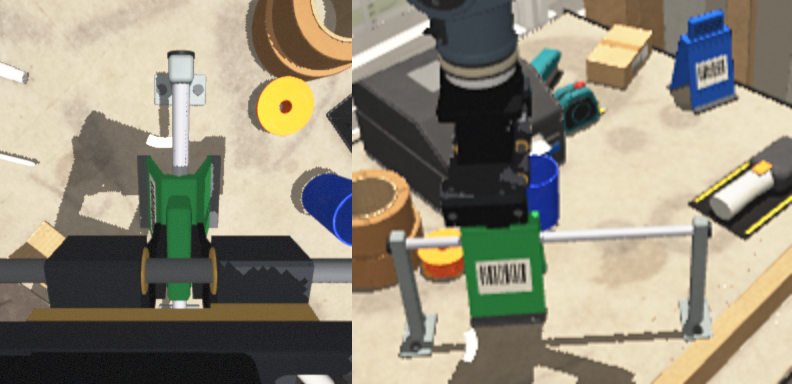

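The card is astride the bar, with the bar central under the fin (col 180). Lowering the last 9 mm, releasing, and moving up.

Call:
{"method": "move_arm", "body": {
  "moves": "0 0 0.03 0 0 0 0;0 0 0.06 0 0 0 0;0 0 0.085 0 0 0 0;0 0 0.085 0 0 0 0;0 0 0.085 0 0 0 0"
}}

```text
time: 29.95
position: [0.5552, 0.3674, 0.1762]
tool_rot: [0.93, 0.368, 0.001, 0.0]
ft_force: [2.4, -2.2, -1.4]
grip_width: 0.0137
grip_force: 30.0
```

Call:
{"method": "move_arm", "body": {
  "moves": "0 0 0 0 0 0 0.2;0 0 0 0 0 0 0.4;0 0 0 0 0 0 0.5;0 0 0 0 0 0 0.5;0 0 0 0 0 0 0.5;0 0 0 0 0 0 0.5;0 0 0 0 0 0 0.5;0 0 -0.1 0 0 0 0.5;0 0 -0.3 0 0 0 0.5;0 0 -0.6 0 0 0 0.5;0 0 -0.9 0 0 0 0.5;0 0 -0.9 0 0 0 0.5"
}}

```text
time: 31.15
position: [0.5573, 0.3691, 0.2723]
tool_rot: [0.93, 0.368, 0.006, -0.0]
ft_force: [0.4, -0.1, 0.4]
grip_width: 0.0437
grip_force: 0.0
```

Run:
```python
from h import *
s=robot.camera("scene");cards(s);t=robot.camera("top")
cv2.imwrite("pics/x10.png",np.hstack([cv2.resize(t["image"][140:270,110:375,::-1],None,fx=1.5,fy=1.5,interpolation=cv2.INTER_CUBIC)[:192],cv2.resize(s["image"][130:322,100:320,::-1],None,fx=1.5,fy=1.5)[:192] ]))
print(rel([.670,-.158,.25],down(np.pi/2-.335)))
```

```text
green [((np.int32(34), np.int32(88), np.int32(29), np.int32(12), np.int32(91)), (np.float64(47.7), np.float64(93.6))), ((np.int32(155), np.int32(231), np.int32(42), np.int32(60), np.int32(1636)), (np.float64(175.3), np.float64(258.9)))]
blue [((np.int32(259), np.int32(135), np.int32(32), np.int32(50), np.int32(857)), (np.float64(275.5), np.float64(158.0))), ((np.int32(177), np.int32(201), np.int32(27), np.int32(44), np.int32(716)), (np.float64(191.9), np.float64(222.6)))]
(array([-2.759,  4.623,  0.172]), array([ 0.001, -0.001, -0.307]))
```

Green is hanging at the expected spot and blue hasn't moved. Going to the blue card.

Call:
{"method": "move_arm", "body": {
  "moves": "-0.2 0.3 0 0 0 0 0.6;-0.4 0.6 0 0 0 0 0.8;-0.55 0.92 0 0 0 0 0.8"
}}

```text
time: 31.55
position: [0.5756, 0.2618, 0.2643]
tool_rot: [0.93, 0.369, -0.002, -0.0]
ft_force: [-0.9, 0.9, -0.6]
grip_width: 0.0598
grip_force: 0.0
```

Call:
{"method": "move_arm", "body": {
  "moves": "-0.24 0.4 0 0 0 0 0.8;-0.46 0.8 0 0 0 0 0.8;-0.55 0.92 0 0 0 0 0.8"
}}

```text
time: 31.85
position: [0.6004, 0.154, 0.2644]
tool_rot: [0.931, 0.366, -0.001, 0.0]
ft_force: [0.8, 0.3, -0.1]
grip_width: 0.069
grip_force: 0.0
```

Call:
{"method": "move_arm", "body": {
  "moves": "-0.24 0.4 0 0 0 0 0.8;-0.46 0.8 0 0 0 0 0.8;-0.55 0.92 0 0 0 0 0.8"
}}

```text
time: 32.15
position: [0.6234, 0.05, 0.2648]
tool_rot: [0.93, 0.366, -0.001, 0.0]
ft_force: [-0.5, -0.2, 0.3]
grip_width: 0.0693
grip_force: 0.0
```

Call:
{"method": "move_arm", "body": {
  "moves": "-0.24 0.4 0 0 0 0 0.8;-0.46 0.8 0 0 0 0 0.8;-0.55 0.92 0 0 0 0 0.8"
}}

```text
time: 32.45
position: [0.6463, -0.0543, 0.265]
tool_rot: [0.93, 0.367, -0.0, 0.0]
ft_force: [0.5, 0.3, 0.2]
grip_width: 0.0698
grip_force: 0.0
```

Call:
{"method": "move_arm", "body": {
  "moves": "-0.24 0.4 0 0 0 -0.08 0.8;-0.46 0.8 0 0 0 -0.16 0.8;-0.55 0.92 0 0 0 -0.24 0.8;-0.55 0.92 0 0 0 -0.307 0.8;-0.55 0.92 0 0 0 -0.307 0.8;-0.55 0.92 0 0 0 -0.307 0.8"
}}

```text
time: 33.05
position: [0.6682, -0.1544, 0.2653]
tool_rot: [0.815, 0.579, -0.0, -0.001]
ft_force: [0.3, 0.8, -0.1]
grip_width: 0.0696
grip_force: 0.0
```

Run:
```python
from h import *
w=robot.camera("wrist");s=robot.camera("scene");cards(s)
c=-.335
print(rel([.670,-.158,.126],down(c+np.pi/2)))
for k in(-.03,0,.03):print(proj(w,[.670-np.sin(c)*k,-.158+np.cos(c)*k,.14]))
cv2.imwrite("pics/x11.png",np.hstack([w["image"][:,80:432,::-1],cv2.resize(s["image"][130:322,100:320,::-1],None,fx=2,fy=2)]))
```

```text
green [((np.int32(34), np.int32(88), np.int32(29), np.int32(12), np.int32(94)), (np.float64(48.3), np.float64(93.4))), ((np.int32(155), np.int32(231), np.int32(42), np.int32(60), np.int32(1640)), (np.float64(175.2), np.float64(258.2)))]
blue [((np.int32(259), np.int32(135), np.int32(32), np.int32(50), np.int32(864)), (np.float64(275.5), np.float64(158.1))), ((np.int32(177), np.int32(201), np.int32(27), np.int32(44), np.int32(716)), (np.float64(191.9), np.float64(222.6)))]
(array([-0.029,  0.027,  1.398]), array([-0.001, -0.   , -0.   ]))
(np.float64(261.4416932484579), np.float64(218.7834211477636))
(np.float64(261.4953952336404), np.float64(193.08103861664398))
(np.float64(261.5523795400223), np.float64(165.80769972760763))
```

View pics/x11.png

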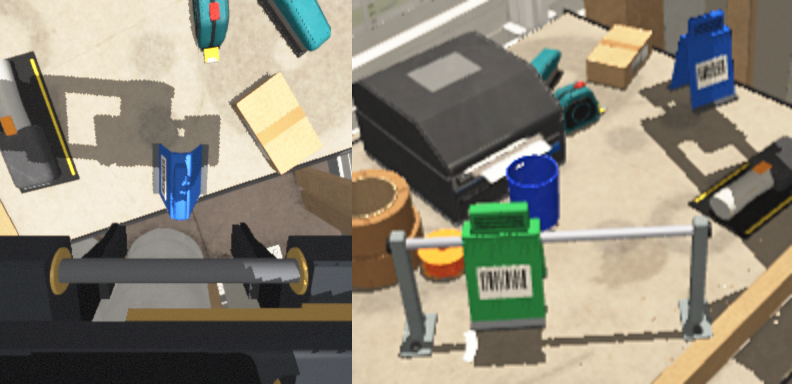

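Green hangs upright on the bar. The blue fin is at col 262, rows 160-217, as predicted. Grasping it.

Call:
{"method": "move_arm", "body": {
  "moves": "-0.03 0.03 0.3 0 0 0 0.8;-0.03 0.03 0.6 0 0 0 0.8;-0.03 0.03 0.9 0 0 0 0.8;-0.03 0.03 0.9 0 0 0 0.8"
}}

```text
time: 33.55
position: [0.6673, -0.1575, 0.1713]
tool_rot: [0.815, 0.579, -0.003, -0.005]
ft_force: [-0.7, -0.1, 0.5]
grip_width: 0.0697
grip_force: 0.0
```

Call:
{"method": "move_arm", "body": {
  "moves": "0 0 0.2 0 0 0 0.8;0 0 0.4 0 0 0 0.8;0 0 0.49 0 0 0 0.8;0 0 0.49 0 0 0 0.8;0 0 0.49 0 0 0 0.8;0 0 0.49 0 0 0 0.8"
}}

```text
time: 34.15
position: [0.6715, -0.16, 0.1287]
tool_rot: [0.815, 0.579, 0.001, 0.001]
ft_force: [0.3, 0.3, -0.9]
grip_width: 0.0696
grip_force: 0.0
```

Call:
{"method": "move_arm", "body": {
  "moves": "0 0 0 0 0 0 0.4;0 0 0 0 0 0 0;0 0 0 0 0 0 0;0 0 0 0 0 0 0;0 0 0 0 0 0 0;0 0 0 0 0 0 0;0 0 0 0 0 0 0;0 0 0 0 0 0 0;0 0 0 0 0 0 0;0 0 0 0 0 0 0;0 0 0 0 0 0 0;0 0 0 0 0 0 0"
}}

```text
time: 35.35
position: [0.6704, -0.1597, 0.1268]
tool_rot: [0.815, 0.579, -0.0, -0.0]
ft_force: [0.4, 0.4, -3.1]
grip_width: 0.0136
grip_force: 29.9
```

Call:
{"method": "move_arm", "body": {
  "moves": "0 0 -0.1 0 0 0 0;0 0 -0.3 0 0 0 0;0 0 -0.6 0 0 0 0;0 0 -1 0 0 0 0;0 0 -1 0 0 0 0;0 0 -1 0 0 0 0"
}}

```text
time: 35.95
position: [0.6711, -0.16, 0.2289]
tool_rot: [0.815, 0.579, 0.001, 0.001]
ft_force: [-0.6, -0.6, -2.2]
grip_width: 0.0138
grip_force: 29.9
```

Call:
{"method": "move_arm", "body": {
  "moves": "0 0 -0.3 0 0 0 0;0 0 -0.6 0 0 0 0;0 0 -1 0 0 0 0;0 0 -1 0 0 0 0;0 0 -1 0 0 0 0"
}}

```text
time: 36.45
position: [0.67, -0.1596, 0.3261]
tool_rot: [0.815, 0.579, -0.0, -0.001]
ft_force: [0.0, 0.3, -2.8]
grip_width: 0.0139
grip_force: 29.9
```

Run:
```python
from h import *
s=robot.camera("scene");cards(s);print(robot.get_obs()["grip_width"])
r=.754; yb=np.array([np.cos(r),np.sin(r)]);p=np.array([.518,.333])-.05*yb; print(p,rel([*p,.33],down(r)))
```

```text
green [((np.int32(34), np.int32(88), np.int32(29), np.int32(12), np.int32(93)), (np.float64(48.2), np.float64(93.4))), ((np.int32(155), np.int32(231), np.int32(42), np.int32(60), np.int32(1643)), (np.float64(175.2), np.float64(258.2)))]
blue [((np.int32(260), np.int32(71), np.int32(35), np.int32(55), np.int32(1020)), (np.float64(277.5), np.float64(98.7))), ((np.int32(177), np.int32(201), np.int32(27), np.int32(44), np.int32(715)), (np.float64(191.9), np.float64(222.6)))]
0.013823917956792182
[0.48155218 0.298772  ] (array([ 3.709, -3.278, -0.038]), array([-0.003,  0.001,  0.307]))
```

Call:
{"method": "move_arm", "body": {
  "moves": "0.3 -0.26 0 0 0 0 0;0.6 -0.53 0 0 0 0 0;0.92 -0.82 0 0 0 0 0;0.92 -0.82 0 0 0 0 0"
}}

```text
time: 36.9
position: [0.6188, -0.0401, 0.3238]
tool_rot: [0.814, 0.581, -0.002, -0.005]
ft_force: [-0.8, -0.1, -2.0]
grip_width: 0.0141
grip_force: 30.0
```

Call:
{"method": "move_arm", "body": {
  "moves": "0.3 -0.26 0 0 0 0 0;0.6 -0.53 0 0 0 0 0;0.92 -0.82 0 0 0 0 0;0.92 -0.82 0 0 0 0 0"
}}

```text
time: 37.3
position: [0.572, 0.0724, 0.3244]
tool_rot: [0.814, 0.581, -0.002, -0.004]
ft_force: [-1.2, -1.6, -1.9]
grip_width: 0.0134
grip_force: 30.0
```

Call:
{"method": "move_arm", "body": {
  "moves": "0.3 -0.26 0 0 0 0 0;0.6 -0.53 0 0 0 0 0;0.92 -0.82 0 0 0 0 0;0.92 -0.82 0 0 0 0 0"
}}

```text
time: 37.7
position: [0.5255, 0.1854, 0.3248]
tool_rot: [0.814, 0.581, -0.002, -0.003]
ft_force: [-0.7, 0.4, -1.5]
grip_width: 0.0136
grip_force: 30.0
```

Call:
{"method": "move_arm", "body": {
  "moves": "0.3 -0.26 0 0 0 0.08 0;0.6 -0.53 0 0 0 0.16 0;0.92 -0.8 0 0 0 0.24 0;0.92 -0.8 0 0 0 0.307 0;0.92 -0.8 0 0 0 0.307 0;0.92 -0.8 0 0 0 0.307 0;0.92 -0.8 0 0 0 0.307 0"
}}

```text
time: 38.4
position: [0.4841, 0.2937, 0.3263]
tool_rot: [0.93, 0.368, -0.001, 0.0]
ft_force: [0.2, -0.7, 0.1]
grip_width: 0.014
grip_force: 30.0
```

Run:
```python
from h import *
s=robot.camera("scene");cards(s)
r=.754; yb=np.array([np.cos(r),np.sin(r)]);p=np.array([.518,.333])-.05*yb; print(p,rel([*p,.1765],down(r)))
```

```text
green [((np.int32(34), np.int32(88), np.int32(29), np.int32(12), np.int32(95)), (np.float64(48.0), np.float64(93.5))), ((np.int32(155), np.int32(231), np.int32(42), np.int32(60), np.int32(1626)), (np.float64(175.2), np.float64(258.3)))]
blue [((np.int32(177), np.int32(174), np.int32(66), np.int32(71), np.int32(2404)), (np.float64(212.7), np.float64(209.2)))]
[0.48155218 0.298772  ] (array([ 0.016, -0.054,  1.5  ]), array([-0.   ,  0.001, -0.001]))
```

Call:
{"method": "move_arm", "body": {
  "moves": "0.015 -0.054 0 0 0 0 0;0.015 -0.054 0.1 0 0 0 0;0.015 -0.054 0.4 0 0 0 0;0.015 -0.054 0.7 0 0 0 0;0.015 -0.054 0.9 0 0 0 0;0.015 -0.054 0.9 0 0 0 0;0.015 -0.054 0.9 0 0 0 0"
}}

```text
time: 39.15
position: [0.4811, 0.2999, 0.2369]
tool_rot: [0.93, 0.368, -0.0, 0.0]
ft_force: [0.0, 0.2, -1.1]
grip_width: 0.0136
grip_force: 30.0
```

Call:
{"method": "move_arm", "body": {
  "moves": "0 0 0.2 0 0 0 0;0 0 0.35 0 0 0 0;0 0 0.45 0 0 0 0;0 0 0.5 0 0 0 0;0 0 0.55 0 0 0 0;0 0 0.59 0 0 0 0;0 0 0.59 0 0 0 0;0 0 0.59 0 0 0 0;0 0 0.59 0 0 0 0"
}}

```text
time: 40.05
position: [0.4812, 0.3, 0.1784]
tool_rot: [0.93, 0.368, 0.0, -0.0]
ft_force: [-0.4, -0.0, -2.2]
grip_width: 0.0136
grip_force: 30.0
```

Run:
```python
from h import *
s=robot.camera("scene");cards(s)
r=.754; yb=np.array([np.cos(r),np.sin(r)]);p=np.array([.518,.333])-.05*yb; print(p,rel([*p,.1765],down(r)))
```

```text
green [((np.int32(34), np.int32(88), np.int32(29), np.int32(12), np.int32(93)), (np.float64(48.2), np.float64(93.4))), ((np.int32(155), np.int32(231), np.int32(42), np.int32(60), np.int32(1636)), (np.float64(175.3), np.float64(258.3)))]
blue [((np.int32(177), np.int32(202), np.int32(25), np.int32(43), np.int32(675)), (np.float64(191.3), np.float64(222.6))), ((np.int32(204), np.int32(241), np.int32(38), np.int32(48), np.int32(1173)), (np.float64(223.0), np.float64(263.4)))]
[0.48155218 0.298772  ] (array([-0.006,  0.012,  0.019]), array([ 0., -0., -0.]))
```

Down 2 mm more, release, and rise well clear.

Call:
{"method": "move_arm", "body": {
  "moves": "0 0 0.015 0 0 0 0;0 0 0.02 0 0 0 0;0 0 0.02 0 0 0 0;0 0 0.02 0 0 0 0.2;0 0 0.02 0 0 0 0.4;0 0 0.02 0 0 0 0.5;0 0 0.02 0 0 0 0.5;0 0 0.02 0 0 0 0.5;0 0 0.02 0 0 0 0.5;0 0 -0.1 0 0 0 0.5;0 0 -0.4 0 0 0 0.5;0 0 -0.7 0 0 0 0.5"
}}

```text
time: 41.3
position: [0.4807, 0.2998, 0.2491]
tool_rot: [0.93, 0.368, -0.001, -0.0]
ft_force: [1.0, 0.5, 0.0]
grip_width: 0.0435
grip_force: 0.0
```

Call:
{"method": "move_arm", "body": {
  "moves": "0 0 -0.4 0 0 0 0.5;-0.3 0 -0.8 0 0 0 0.5;-0.6 0 -1 0 0 0 0.5;-0.8 0 -1 0 0 0 0.5;-0.8 0 -1 0 0 0 0.5;-0.8 0 -1 0 0 0 0.5;-0.8 0 -1 0 0 0 0.5;-0.8 0 -1 0 0 0 0.5;-0.8 0 -1 0 0 0 0.5"
}}

```text
time: 42.2
position: [0.4231, 0.2455, 0.3475]
tool_rot: [0.93, 0.368, -0.0, -0.0]
ft_force: [0.4, -0.5, -0.2]
grip_width: 0.0434
grip_force: 0.0
```

Run:
```python
from h import *
s=robot.camera("scene");cards(s);t=robot.camera("top");print(robot.get_obs()["position"])
a=cv2.resize(s["image"][130:322,120:350,::-1],None,fx=2,fy=2);b=t["image"][100:292,110:280,::-1]
cv2.imwrite("pics/x12.png",np.hstack([a,cv2.resize(b,(340,384))])[:, :800])
```

```text
green [((np.int32(34), np.int32(88), np.int32(29), np.int32(12), np.int32(95)), (np.float64(48.2), np.float64(93.5))), ((np.int32(155), np.int32(231), np.int32(42), np.int32(60), np.int32(1626)), (np.float64(175.3), np.float64(258.4)))]
blue [((np.int32(177), np.int32(201), np.int32(65), np.int32(87), np.int32(2281)), (np.float64(212.8), np.float64(245.4)))]
[0.42289773 0.24543321 0.34760027]
```

View pics/x12.png

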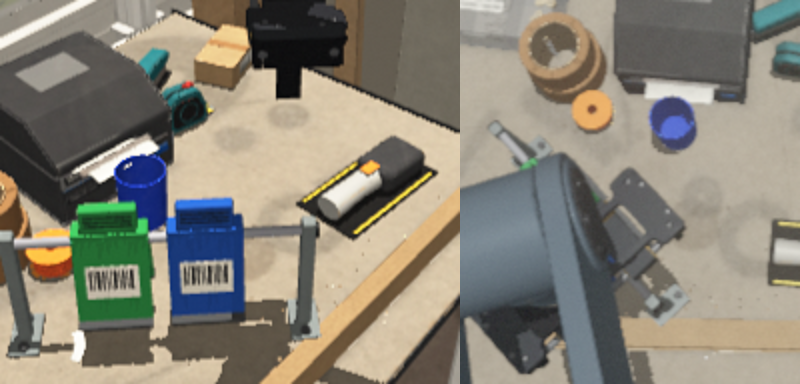

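Green and blue hang upright side by side on the bar. The scanner lies centred on its mat, and the bystanders are where they were. Handing in.

```bash
python3 -c "
from rig import robot
print(robot.hand_in())"
```

```text
the job is handed in; nothing more can be done
None
```

The job is handed in, though hand-in returned no verdict: I scanned the blue and green cards in order (yellow was missing), laid the scanner back on its mat, and hung both cards side by side on the bar, leaving the cup, spool and tape measure untouched.

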